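Pop a jam pot out of the dispenser and trap it on the runway

ROBOT

A 6-joint arm with a two-finger parallel gripper is mounted at the origin on the work surface. World frame = base frame: x ahead of the robot, y to its left, z up, the work surface at z = 0. Lengths are in m, angles in rad, forces in N, time in s.
With the tool pointing down it reaches from about 0.3 to 0.875 m from the base axis. Payload 6.4 kg.
Tool frame: the origin (TCP) lies midway between the tips of the shut fingers; the grasp point (between the pads) lies 19 mm behind it; z points along the fingers, y is the direction in which the jaws open and shut (so a half turn about z gives the same grasp; the last joint's range is limited). The gripper opens to 85 mm and grips with 20 to 120 N. Pads are 22 mm wide; open, the fingers measure 114 mm over their backs; the gripper's body (76 mm by 85 mm) begins 54 mm behind the grasp point. The pads swing forward as they close: fully open they stand 13 mm farther back than shut.
Start: joints at [-1.507, 0.181, 1.607, -0, 1.354, -0.206], TCP at [0.153, -0.554, 0.231] pointing down, gripper open.
Joint ranges: [-2.99, 2.99], [-0.89, 2.07], [0.3, 2.58], [-1.14, 4.28], [0, 2.63], [-3.12, 3.12]. Speed limits (rad/s): [2.57, 2.57, 3.01, 3.14, 3.14, 3.14].

INTERFACE

Orientations are given as a rotation vector (axis times angle).
In Python, from rig import * gives the robot as it stands. The module is installed in compiled form; this text tells all that it offers.
- The arm moves only by the shell command python3 -m crank 'ROWS' [FORCE]. ROWS is JSON, a list of rows, each an object of numbers: "hand": the closure in counts, from 0 (fully open) to 255 (shut); "x", "y", "z": the shift along the world's x, y, z in cm; "rx", "ry", "rz": the turn, a rotation vector about the world's x, y, z in rad. A call has 1 to 10 rows; each row is the pose to reach, as a shift and turn from the pose commanded when the call began; what a row does not reach only later rows make up. A row lasts 1/12 s, in which the tool goes at most 41.7 mm and 7.16 degrees, less where a joint would pass 70% of its speed; a pose out of reach is approached as far as the arm can. A call with a gripper value outside its range is refused whole. The fingers move at their own pace and stop on an object; FORCE is the grip in N (left out, the last holds). Time passes only in rows, so rows that repeat a pose let the fingers close. It gives the time, the measured TCP pose, the force and the opening at its end, in the units of the state.
- state(): the state, without advancing time (a new reading comes with each control period).
- camera(name): name is "side" or "top"; returns the picture (384x512x3 uint8, red, green, blue); there is no depth.
- camera_info(name): a dict with "mtx" (3x3 intrinsics, pixels), "D" ([k1, k2, p1, p2, k3] as OpenCV has them; the pictures are not rectified), "R" (3x3) and "t" (3): a world point X has camera coordinates R X + t. Camera axes: x right, y down, z forward; pixel columns grow to the right and rows downward; lengths in m; the calibration is good to about 2 mm. A picture is of the moment at which its call begins. camera_info takes no time and is no camera call.
- hand_in(): hands the job in, once; it reports no verdict.
The state is a dict: "time": time; "q": joint angles; "qd": joint speeds; "joint_efforts": joint torques, N m; "position": TCP position; "eef_rot": TCP orientation; "contact_force": force on the tool from outside, world axes, zero at the start; "ft_torque": the same for the moment, N m; "opening": opening from 0.0 (shut) to 1.0 (fully open).
Only numpy, scipy, OpenCV 4.12 (cv2) and the standard library are available. Lean on these libraries where they do the work, as an engineer would, in place of code of your own. Each camera call takes 0.05 s, during which the arm holds its last target. There are 200 camera calls.

TASK

Press the key of the breakfast dispenser all the way down with one finger so that the loaded jam pot springs out, and with the other finger trap the pot on the runway before it slides off the open end. Pinch and lift nothing, and leave the mug, the salt mill and the spare pot where they stand. Finish while holding: one finger still keeping the key down, the other still touching the pot, which stands upright and still on the runway.

Things in the scene. Friction and masses are not known exactly. Their poses are not given: they have to be found in the camera images.
- dispenser: Jam pot dispenser, fixed to the table: aluminium bed with a straight runway, wooden spring box at its back end (x 110 to 175 mm, top 64 mm above the table), wooden plinth with a key beside it. Origin on the table surface, under the runway's centre line, level with the key's middle; z up; x points back along the runway to the spring box, so the pot leaves towards -x; the key is on the +y side.
- key: Flat dark steel key plate, 52 mm (dispenser x) by 40 mm (y), 10 mm thick. Origin: centre of its top face, 55 mm to the +y side of the runway's centre line (y 35 to 75 mm), 46 mm above the table when up, 34 mm when down. A fingertip on the pressed key is level with one 10 mm above the runway floor, low enough to stop the pot; finger centres about 64 mm apart suit both.
- runway_mid (a point): Point on the runway floor's centre line level with the key's middle (dispenser x = y = 0), a good place for the trapping finger. The floor is polished and flat, 24 mm above the table. Side rails, 49 mm apart inside (y -24.5 to 24.5 mm), 4 mm thick, rise 14 mm above the floor from x = -75 to 110 mm.
- runway_end (a point): Point on the runway floor at the middle of its open end (dispenser x = -75 mm). The freed pot shoots out at once at about 0.4 to 0.5 m/s and slides off here in about 0.3 s unless a finger already stands in its way.
- jam_pot: The loaded jam pot: a squat round jar with dark red contents and a dark steel lid, 46 mm across and 32 mm high, 60 to 130 g. Origin at the centre of its underside, z up. It starts on the runway floor between gate and follower, its centre at dispenser x = 65 mm.
- spare_pot: A second, identical pot (46 mm across, 32 mm high) standing on the table; a bystander. Origin at the centre of its underside.
- mug: Blue mug, 84 mm across, 85 mm high, handle to one side, standing on the table; a bystander. Origin at the centre of its underside.
- salt: Dark wooden salt mill, 44 mm across, 68 mm high, standing on the table; a bystander. Origin at the centre of its underside.
- gate (a point): Top middle of the steel gate that holds the pot back: a bar across the runway at dispenser x = 36 to 42 mm, 30 mm wide, 8 mm high above the floor. It is one piece with the key and sinks with it; the pot is free once the key is about 8 mm down.
- follower (a joint): Travel of the black sprung plate behind the pot, m: about 0 at the start, 0.045 fully out. It pushes the pot towards -x with about 2 N. With a finger in the runway level with the key, the pot stops after about 30 mm and the follower keeps it pressed lightly against the finger.
- key_edge (a point): Middle of the key's top edge on the runway side, 35 mm to +y of the runway's centre line; it moves with the key. The key moves straight down by 12 mm to a hard stop and springs back when let go; pushing takes 1.5 N at first and 4.2 N at the bottom.
Things that resemble listed ones, but are neither listed nor needed, are in the scene too. Leave any green or turquoise look-alike of the jam_pot alone.

How it is judged:
By the outcome, as a careful person would: the job done as asked, in the order asked, and still so for the second after the job is handed in, while the arm keeps its last pose, push and grip.
It also fails if it takes over 32 s, if anything falls off the work surface, if the arm or the gripper's body presses on something with over 40 N, if the wrist force passes 120 N, or if a joint passes its speed limit or range.

## Working session

There is one attempt and no reset: what is moved stays moved. The work goes in short steps, Python scripts to look and compute and a shell command to move; the robot and the scene stay as the last step left them, time stands still between calls to the robot, and variables do not carry over. Pictures are saved under pics/ and viewed, about 8 in all and at most 12, crops included, and the job is handed in when it is done.

```bash
mkdir -p pics; python3 - <<'E'
from rig import *
import cv2,numpy as np
s=state();print(s['time'],s['position'],s['eef_rot'],s['opening'],s['contact_force'])
for n in('top','side'):
    im=camera(n);cv2.imwrite(f'pics/{n}0.png',im[:,:,::-1]);np.save(f'pics/{n}0.npy',im)
    i=camera_info(n);print(n,np.round(i['mtx'],1).tolist(),np.round(i['D'],3),np.round(-np.array(i['R']).T@i['t'],3))
E
```

```text
0.0 [ 0.15321742 -0.55364484  0.23038428] [-3.11131897e+00 -4.22285019e-01 -1.61153421e-04] 0.9946776410105416 [1.10485034 0.46697601 1.1869048 ]
top [[348.7, 0.0, 255.0], [0.0, 348.7, 192.5], [0.0, 0.0, 1.0]] [-0.069  0.     0.     0.     0.   ] [0.579 0.057 0.812]
side [[396.6, 0.0, 248.9], [0.0, 396.6, 193.6], [0.0, 0.0, 1.0]] [0.019 0.    0.    0.    0.   ] [0.346 0.759 0.486]
```

View pics/top0.png

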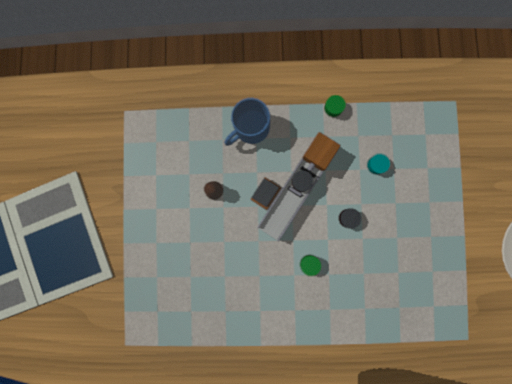

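View pics/side0.png

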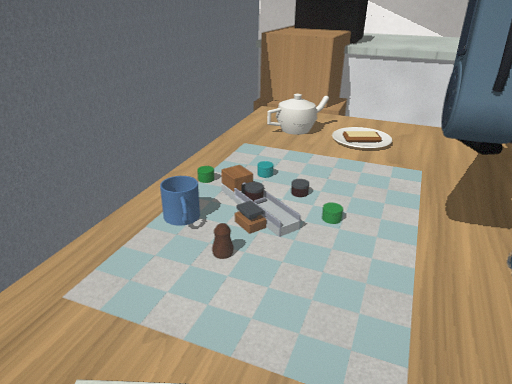

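The top view shows the spring box at about (322,151), the loaded dark-lidded pot at (303,181), the key at (266,193) and the runway's open end near (275,230). The spare pot is at (349,218), the mug at (250,120) and the salt mill at (214,190). The green and turquoise pots are look-alikes. The dark pot at (303,181) sits on the runway, so it is the jam pot; the dark one at (349,218) stands on the mat, so it is the spare. I'll confirm both in one enlarged crop.

```bash
cat > h.py <<'E'
from rig import *
import cv2,numpy as np
def ray(n,uv,z):
    i=camera_info(n);R=np.array(i['R']);C=-R.T@np.array(i['t'])
    p=cv2.undistortPoints(np.array(uv,float).reshape(-1,1,2),np.array(i['mtx']),np.array(i['D'])).reshape(-1,2)
    d=np.c_[p,np.ones(len(p))]@R
    return C+d*((z-C[2])/d[:,2])[:,None]
def proj(n,X):
    i=camera_info(n);return cv2.projectPoints(np.array(X,float).reshape(-1,1,3),cv2.Rodrigues(np.array(i['R']))[0],np.array(i['t']),np.array(i['mtx']),np.array(i['D']))[0].reshape(-1,2)
E
python3 - <<'E'
from h import *
im=np.load('pics/top0.npy');hsv=cv2.cvtColor(im,cv2.COLOR_RGB2HSV)
print(np.round(ray('top',[[322,151],[303,181],[266,193],[349,218],[214,190],[250,120]],0.04),3))
c=im[120:250,200:370,::-1];c=cv2.resize(c,None,fx=4.6,fy=4.6,interpolation=cv2.INTER_CUBIC);cv2.imwrite('pics/crop.png',c)
E
```

```text
[[ 0.718 -0.068  0.04 ]
 [ 0.652 -0.024  0.04 ]
 [ 0.627  0.059  0.04 ]
 [ 0.567 -0.122  0.04 ]
 [ 0.637  0.175  0.04 ]
 [ 0.793  0.091  0.04 ]]
```

View pics/crop.png

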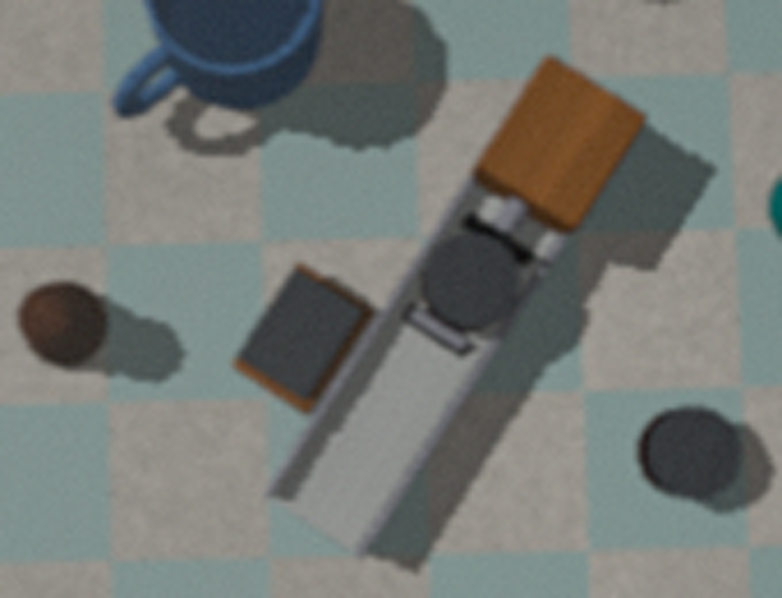

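The crop confirms it: the pot with the steel lid lies between gate and follower on the runway, and the other dark pot stands alone on the mat. Next I fit the dispenser pose from the corners.

```bash
cat > fit.py <<'E'
from h import *
from scipy.spatial.transform import Rotation as Ro
px=np.array([[549,57],[644,118],[478,170],[573,230],[302,268],[370,318],[310,402],[470,280],[439,330],[270,494],[362,552]],float)
px=(px+.5)/4.6-.5+[200,120]
z=[.064]*4+[.046]*3+[.056,.032,.038,.038]
m=np.array([[.175,np.nan],[.175,np.nan],[.110,np.nan],[.110,np.nan],[.026,.075],[.026,.035],[-.026,.035],[.065,0],[.039,0],[-.075,.0285],[-.075,-.0285]])
w=np.array([ray('top',[p],h)[0,:2] for p,h in zip(px,z)])
hw=np.linalg.norm(w[0]-w[1])/2; m[[0,2],1]=hw; m[[1,3],1]=-hw
mc=m-m.mean(0);wc=w-w.mean(0)
th=np.arctan2((mc[:,0]*wc[:,1]-mc[:,1]*wc[:,0]).sum(),(mc*wc).sum())
R=np.array([[np.cos(th),-np.sin(th)],[np.sin(th),np.cos(th)]]);o=w.mean(0)-R@m.mean(0)
if __name__=='__main__':
    print('origin',o,'th',th,'hw',hw);print(np.round((w-(m@R.T+o))*1e3,1).tolist())
    s=state();T=Ro.from_rotvec(s['eef_rot']).as_matrix();print(T.round(3))
    a=np.arctan2(T[1,1],T[0,1]);b=th+np.pi/2
    d=(b-a+np.pi/2)%np.pi-np.pi/2;print('rz',d,'q6',s['q'][5])
    t=R@[0,.031]+o;print('target',t,'shift cm',(t-s['position'][:2])*100)
E
python3 fit.py
```

```text
origin [0.5970759  0.01527011] th -0.5950653247578 hw 0.026495643418490273
[[-1.6, 1.6], [-2.2, 2.1], [-0.7, 0.5], [-0.5, 1.0], [-0.3, -3.0], [-2.8, -1.7], [0.9, -1.2], [0.5, 1.9], [0.4, 0.7], [1.5, -2.9], [4.8, 0.9]]
[[ 0.964  0.267 -0.   ]
 [ 0.267 -0.964  0.002]
 [ 0.    -0.002 -1.   ]]
rz -0.8648435231030267 q6 -0.20627457244853856
target [0.61445335 0.04094157] shift cm [46.12022706 59.46245375]
```

```bash
python3 -m crank '[{"x":23,"y":30,"rz":-0.43,"hand":106},{"x":23,"y":30,"rz":-0.43,"hand":106},{"x":23,"y":30,"rz":-0.43,"hand":106},{"x":23,"y":30,"rz":-0.43,"hand":106},{"x":23,"y":30,"rz":-0.43,"hand":106},{"x":23,"y":30,"rz":-0.43,"hand":106},{"x":23,"y":30,"rz":-0.43,"hand":106},{"x":23,"y":30,"rz":-0.43,"hand":106},{"x":23,"y":30,"rz":-0.43,"hand":106},{"x":23,"y":30,"rz":-0.43,"hand":106}]' 20; python3 fit.py | tail -5
```

```text
[[ 0.964  0.267 -0.   ]
 [ 0.267 -0.964  0.002]
 [ 0.    -0.002 -1.   ]]
rz -0.8648435231030267 q6 -0.20627457244853856
target [0.61445335 0.04094157] shift cm [46.12022706 59.46245375]$[0]: bad value
```

```bash
python3 -m crank '[{"hand":106,"x":23,"y":30,"z":0,"rx":0,"ry":0,"rz":-0.43},{"hand":106,"x":23,"y":30,"z":0,"rx":0,"ry":0,"rz":-0.43},{"hand":106,"x":23,"y":30,"z":0,"rx":0,"ry":0,"rz":-0.43},{"hand":106,"x":23,"y":30,"z":0,"rx":0,"ry":0,"rz":-0.43},{"hand":106,"x":23,"y":30,"z":0,"rx":0,"ry":0,"rz":-0.43},{"hand":106,"x":23,"y":30,"z":0,"rx":0,"ry":0,"rz":-0.43},{"hand":106,"x":23,"y":30,"z":0,"rx":0,"ry":0,"rz":-0.43},{"hand":106,"x":23,"y":30,"z":0,"rx":0,"ry":0,"rz":-0.43},{"hand":106,"x":23,"y":30,"z":0,"rx":0,"ry":0,"rz":-0.43},{"hand":106,"x":23,"y":30,"z":0,"rx":0,"ry":0,"rz":-0.43}]' 20; python3 fit.py | tail -5
```

```text
time: 0.93
position: [0.3859, -0.2487, 0.231]
eef_rot: [-3.13, 0.242, -0.001]
contact_force: [-0.3, 0.4, -0.5]
opening: 0.586
[[ 0.988 -0.154  0.001]
 [-0.154 -0.988  0.003]
 [ 0.001 -0.003 -1.   ]]
rz -0.4406937699506219 q6 0.8907472960688164
target [0.61445335 0.04094157] shift cm [22.85088253 28.96883159]
```

```bash
python3 -m crank '[{"hand":106,"x":22.85,"y":28.97,"z":0,"rx":0,"ry":0,"rz":-0.44},{"hand":106,"x":22.85,"y":28.97,"z":0,"rx":0,"ry":0,"rz":-0.44},{"hand":106,"x":22.85,"y":28.97,"z":0,"rx":0,"ry":0,"rz":-0.44},{"hand":106,"x":22.85,"y":28.97,"z":0,"rx":0,"ry":0,"rz":-0.44},{"hand":106,"x":22.85,"y":28.97,"z":0,"rx":0,"ry":0,"rz":-0.44},{"hand":106,"x":22.85,"y":28.97,"z":0,"rx":0,"ry":0,"rz":-0.44},{"hand":106,"x":22.85,"y":28.97,"z":0,"rx":0,"ry":0,"rz":-0.44},{"hand":106,"x":22.85,"y":28.97,"z":0,"rx":0,"ry":0,"rz":-0.44},{"hand":106,"x":22.85,"y":28.97,"z":0,"rx":0,"ry":0,"rz":-0.44},{"hand":106,"x":22.85,"y":28.97,"z":0,"rx":0,"ry":0,"rz":-0.44}]'; python3 -m crank '[{"hand":106,"x":0,"y":0,"z":-12,"rx":0,"ry":0,"rz":0},{"hand":106,"x":0,"y":0,"z":-12,"rx":0,"ry":0,"rz":0},{"hand":106,"x":0,"y":0,"z":-12,"rx":0,"ry":0,"rz":0},{"hand":106,"x":0,"y":0,"z":-12,"rx":0,"ry":0,"rz":0},{"hand":106,"x":0,"y":0,"z":-12,"rx":0,"ry":0,"rz":0},{"hand":106,"x":0,"y":0,"z":-12,"rx":0,"ry":0,"rz":0}]'; python3 fit.py | tail -2
python3 - <<'E'
from h import *
a=camera('top')[120:250,200:370,::-1];b=camera('side')[130:270,180:330,::-1]
f=lambda c:cv2.resize(c,(390,390*c.shape[0]//c.shape[1]),interpolation=cv2.INTER_CUBIC)
a,b=f(a),f(b);h=min(len(a),len(b));cv2.imwrite('pics/c2.png',np.hstack([a[:h],b[:h]]))
E
```

```text
time: 1.77
position: [0.6135, 0.0391, 0.2307]
eef_rot: [-3.001, 0.924, 0.0]
contact_force: [0.5, -0.1, -0.6]
opening: 0.58
time: 2.27
position: [0.6131, 0.035, 0.1133]
eef_rot: [-3.001, 0.929, -0.004]
contact_force: [0.3, -0.5, 0.6]
opening: 0.584
rz 0.0054585614935867 q6 2.035270886569927
target [0.61445335 0.04094157] shift cm [0.13859004 0.59841102]
```

View pics/c2.png

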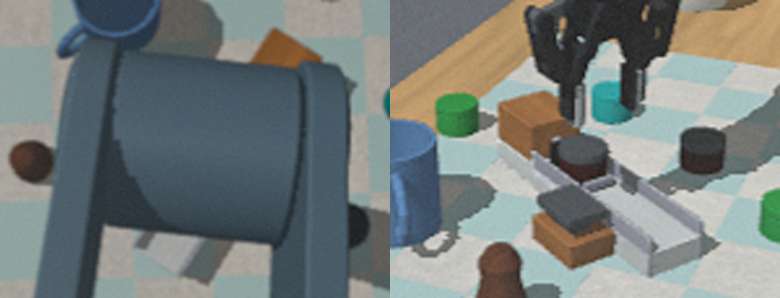

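The side view shows both fingers still above the dispenser, pot behind the gate and key up. The top view is blocked by the arm. I correct the 6 mm offset, go lower and check the model overlay in the side view.

```bash
python3 -m crank '[{"hand":106,"x":0.14,"y":0.6,"z":-2,"rx":0,"ry":0,"rz":0},{"hand":106,"x":0.14,"y":0.6,"z":-4.5,"rx":0,"ry":0,"rz":0},{"hand":106,"x":0.14,"y":0.6,"z":-4.5,"rx":0,"ry":0,"rz":0},{"hand":106,"x":0.14,"y":0.6,"z":-4.5,"rx":0,"ry":0,"rz":0},{"hand":106,"x":0.14,"y":0.6,"z":-4.5,"rx":0,"ry":0,"rz":0}]'; python3 fit.py | tail -2
python3 - <<'E'
from fit import *
s=state();print(s['position'])
im=camera('side')[:,:,::-1].copy();k=6
c=cv2.resize(im[160:255,200:330],None,fx=k,fy=k,interpolation=cv2.INTER_CUBIC)
def P(x,y,z):
    p=proj('side',np.r_[R@[x,y]+o,z])[0];return tuple(int(v) for v in ((p-[200,160]+.5)*k-.5))
def poly(q,col):
    cv2.polylines(c,[np.array([P(*a) for a in q])],True,col,1)
poly([(.026,.035,.046),(.026,.075,.046),(-.026,.075,.046),(-.026,.035,.046)],(0,255,0))
poly([(-.075,.0285,.038),(.11,.0285,.038)],(0,0,255));poly([(-.075,-.0285,.038),(.11,-.0285,.038)],(0,0,255))
p=s['position'];l=R.T@(p[:2]-o);print('tool in disp',l)
for y in(-.032,.032):
    for x in(-.011,.011): cv2.circle(c,P(l[0]+x,l[1]+y,p[2]+.004),3,(0,255,255),-1)
cv2.imwrite('pics/c3.png',c)
E
```

```text
time: 2.78
position: [0.6146, 0.0412, 0.0687]
eef_rot: [-3.001, 0.929, -0.005]
contact_force: [0.1, 0.4, -0.5]
opening: 0.583
rz 0.0052044652825653515 q6 2.0455832667062612
target [0.61445335 0.04094157] shift cm [-0.0181578  -0.02264578]
[0.61463492 0.04116803 0.06868016]
tool in disp [2.34230710e-05 3.12893183e-02]
```

View pics/c3.png

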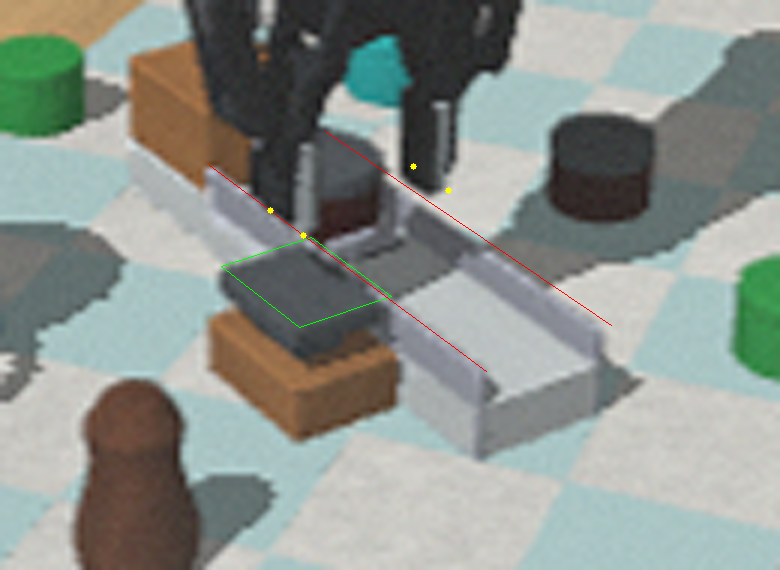

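The overlay matches the key to within about 2 mm, with both tips over the key and the runway. Now I press.

```bash
python3 -m crank '[{"hand":106,"x":0,"y":0,"z":-1.5,"rx":0,"ry":0,"rz":0},{"hand":106,"x":0,"y":0,"z":-2.2,"rx":0,"ry":0,"rz":0},{"hand":106,"x":0,"y":0,"z":-2.6,"rx":0,"ry":0,"rz":0},{"hand":106,"x":0,"y":0,"z":-2.6,"rx":0,"ry":0,"rz":0},{"hand":106,"x":0,"y":0,"z":-2.6,"rx":0,"ry":0,"rz":0}]'; python3 -m crank '[{"hand":106,"x":0,"y":0,"z":-0.3,"rx":0,"ry":0,"rz":0},{"hand":106,"x":0,"y":0,"z":-0.5,"rx":0,"ry":0,"rz":0},{"hand":106,"x":0,"y":0,"z":-0.5,"rx":0,"ry":0,"rz":0},{"hand":106,"x":0,"y":0,"z":-0.5,"rx":0,"ry":0,"rz":0}]';python3 fit.py | tail -2
```

```text
time: 3.25
position: [0.6133, 0.0414, 0.0408]
eef_rot: [3.001, -0.929, 0.0]
contact_force: [-1.1, -1.1, 0.9]
opening: 0.586
time: 3.58
position: [0.613, 0.0417, 0.0353]
eef_rot: [-3.001, 0.929, 0.001]
contact_force: [0.0, 1.6, 0.9]
opening: 0.585
rz 0.005312237619278015 q6 2.0457676295952143
target [0.61445335 0.04094157] shift cm [ 0.14668081 -0.07319445]
```

```bash
python3 -m crank '[{"hand":106,"x":0,"y":0,"z":-0.3,"rx":0,"ry":0,"rz":0},{"hand":106,"x":0,"y":0,"z":-0.3,"rx":0,"ry":0,"rz":0},{"hand":106,"x":0,"y":0,"z":-0.3,"rx":0,"ry":0,"rz":0}]'; python3 -m crank '[{"hand":106,"x":0,"y":0,"z":-0.3,"rx":0,"ry":0,"rz":0},{"hand":106,"x":0,"y":0,"z":-0.3,"rx":0,"ry":0,"rz":0},{"hand":106,"x":0,"y":0,"z":-0.3,"rx":0,"ry":0,"rz":0}]'
python3 -m crank '[{"hand":106,"x":0,"y":0,"z":-0.2,"rx":0,"ry":0,"rz":0},{"hand":106,"x":0,"y":0,"z":-0.2,"rx":0,"ry":0,"rz":0},{"hand":106,"x":0,"y":0,"z":-0.2,"rx":0,"ry":0,"rz":0}]'
python3 - <<'E'
from h import *
c=camera('side')[160:255,200:330,::-1]
cv2.imwrite('pics/c4.png',cv2.resize(c,None,fx=6,fy=6,interpolation=cv2.INTER_CUBIC))
E
```

```text
time: 3.83
position: [0.613, 0.0417, 0.0321]
eef_rot: [-3.001, 0.929, 0.001]
contact_force: [-0.6, 0.9, 1.9]
opening: 0.587
time: 4.08
position: [0.6133, 0.0417, 0.0308]
eef_rot: [-3.001, 0.928, 0.0]
contact_force: [-7.5, 1.6, 15.1]
opening: 0.584
time: 4.33
position: [0.6134, 0.0418, 0.0304]
eef_rot: [-3.001, 0.928, 0.0]
contact_force: [-14.1, 1.3, 27.1]
opening: 0.587
```

View pics/c4.png

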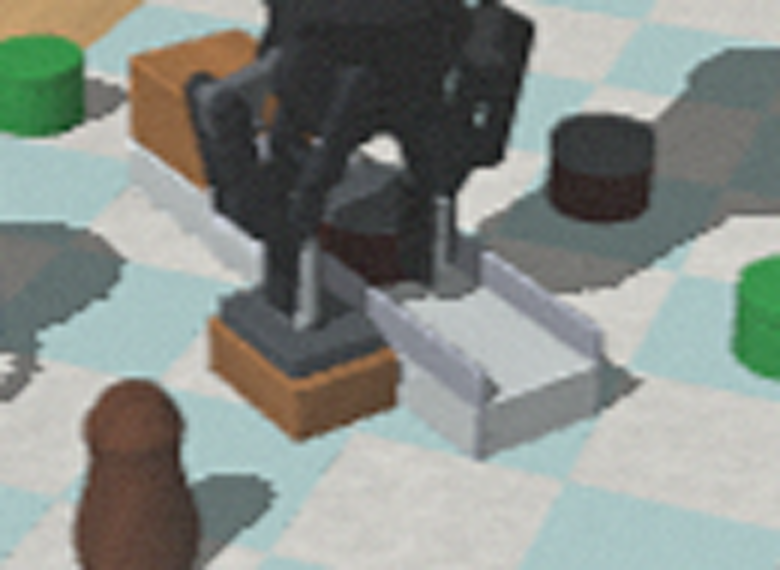

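The key is down level with the plinth, and the pot has come forward and rests behind the runway finger at about (400,270). A push of 27 N is more than needed, so I ease off.

```bash
python3 -m crank '[{"hand":106,"x":0,"y":0,"z":0.2,"rx":0,"ry":0,"rz":0},{"hand":106,"x":0,"y":0,"z":0.2,"rx":0,"ry":0,"rz":0},{"hand":106,"x":0,"y":0,"z":0.2,"rx":0,"ry":0,"rz":0},{"hand":106,"x":0,"y":0,"z":0.2,"rx":0,"ry":0,"rz":0},{"hand":106,"x":0,"y":0,"z":0.2,"rx":0,"ry":0,"rz":0},{"hand":106,"x":0,"y":0,"z":0.2,"rx":0,"ry":0,"rz":0}]'
python3 - <<'E'
from fit import *
im=camera('side');k=8
c=np.ascontiguousarray(cv2.resize(im[180:240,230:300,::-1],None,fx=k,fy=k,interpolation=cv2.INTER_CUBIC))
def P(x,y,z):
    p=proj('side',np.r_[R@[x,y]+o,z])[0];return tuple(int(v) for v in ((p-[230,180]+.5)*k-.5))
for z in(.024,.056):
    cv2.polylines(c,[np.array([P(.034+.023*np.cos(a),.023*np.sin(a),z) for a in np.linspace(0,6.28,40)])],True,(0,255,255),1)
cv2.imwrite('pics/c5.png',c)
s=state();print(R.T@(s['position'][:2]-o))
E
```

```text
time: 4.88
position: [0.6133, 0.0417, 0.0307]
eef_rot: [-3.001, 0.928, 0.0]
contact_force: [-7.7, 1.0, 14.6]
opening: 0.586
[-0.00137332  0.03101951]
```

View pics/c5.png

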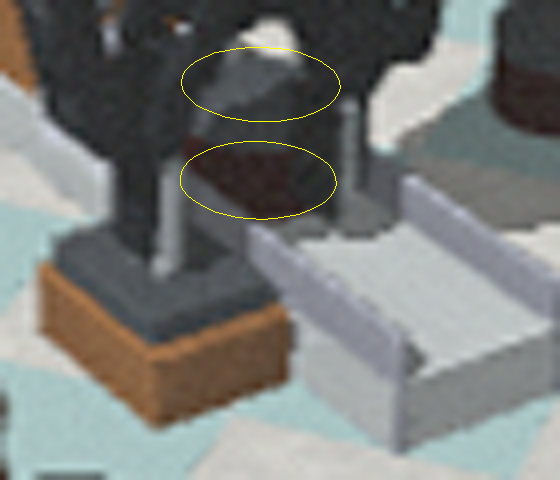

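The pot sits upright where contact with the finger predicts, at dispenser x of about 34 mm, and the key is held down with about 15 N. One last stillness check, then hand in.

```bash
python3 - <<'E'
from h import *
a=camera('side')
for _ in range(8): b=camera('side')
d=np.abs(a.astype(int)-b)[180:240,230:300].mean(2);print('diff',d.mean(),d.max(),'(rest of picture mean',np.abs(a.astype(int)-b).mean(),')')
s=state();print(s['time'],s['position'],s['contact_force'])
hand_in()
E
```

```text
diff 2.4515079365079364 15.0 (rest of picture mean 2.209713406032986 )
5.3833 [0.61329749 0.04172778 0.03075306] [-6.65581746  1.76630059 14.65978342]
the job is handed in; nothing more can be done
```

The job is handed in at about 5.4 s. One finger holds the key down and the other has trapped the jam pot on the runway.

- **Key:** it went down until the tool stalled against the hard stop. The push peaked at about 27 N, and I eased it to about 15 N and held it there. The side view shows the key lowered onto its plinth.
- **Pot:** it sprang out and stopped upright against the runway finger. Its outline in the side view matches the predicted contact position, about 34 mm along the runway, to within 1–2 mm.
- **Stillness:** pictures about 0.4 s apart differ only by camera noise (2.5 near the pot, 2.2 over the whole picture).
- **Bystanders:** the arm went nowhere near the mug, the salt mill or the spare pot, and nothing was pinched or lifted. I did not measure their positions again at the end.

**Checks that did not fully agree:**
- The dispenser pose fit had errors of up to 5 mm at one corner, mostly 1–3 mm, and the rail overlay was about 2 mm off.
- The sideways force of about 7 N is more than the follower's roughly 2 N can explain. I took it to be friction at the pressed key, unconfirmed.
- The arm blocks the top view, so contact between finger and pot was judged from the side view only.

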